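# Gauge the link rod bores and reject the tight one

## Robot

A 6-joint arm with a two-finger parallel gripper is mounted at the origin on the work surface. World frame = base frame: x ahead of the robot, y to its left, z up, the work surface at z = 0. Lengths are in mm, angles in rad, forces in N, time in s.
With the tool pointing down it reaches from about 350 to 975 mm from the base axis. Payload 7.1 kg.
Tool frame: the origin (TCP) lies midway between the tips of the shut fingers; the grasp point (between the pads) lies 19 mm behind it; z points along the fingers, y is the line along which they close (so a half turn about z gives the same grasp; the last joint's range is limited). The gripper opens to 88 mm and grips with 3 to 60 N. Pads are 20 mm wide; open, the fingers measure 115 mm over their backs; the gripper's body (75 mm by 178 mm) begins 61 mm behind the grasp point.
Start: joints at [-1.159, 0.423, 1.63, -0, 1.089, -0.019], TCP at [261.013, -567.87, 187.975] pointing down, gripper open.
Joint ranges: [-3, 3], [-0.9, 2.11], [0.09, 2.58], [-1.31, 4.45], [0.11, 2.69], [-2.54, 2.54]. Speed limits (rad/s): [2.39, 2.39, 3.01, 3.14, 3.14, 3.14].

## Interface

Orientations are given as a rotation vector (axis times angle).
In Python, from workcell import ctrl gives the robot as it stands. The module is installed in compiled form; this text tells all that it offers.
- The arm moves only by the tool servo_tool, never from a script. Its argument "increments" is a list of rows, each a list of 7 numbers: the shift along the world's x, y, z in cm, then the turn, a rotation vector about the world's x, y, z in degrees, then the opening, from -1 (shut) to 1 (fully open). A call has 1 to 20 rows; each row is the pose to reach, as a shift and turn from the pose commanded when the call began; what a row does not reach only later rows make up. A row lasts 1/12 s, in which the tool goes at most 41.7 mm and 7.16 degrees, less where a joint would pass 70% of its speed; a pose out of reach is approached as far as the arm can. A call with a gripper value outside its range is refused whole. The fingers move at their own pace and stop on an object; the grip force is fixed at half the most. Time passes only in rows, so rows that repeat a pose let the fingers close. It gives the time, the measured TCP pose, the force, the opening and the grip force at its end, in the units of the state.
- ctrl.get_obs(): the state, without advancing time (a new reading comes with each control period).
- ctrl.get_image(name): name is "side" or "top" or "wrist"; returns a dict with "image" (420x560x3 uint8, red, green, blue), "fx", "fy", "cx", "cy" (pixels), "extrinsics" (4x4, takes a point from camera to world coordinates); the wrist camera has in their place "tool_from_camera" (4x4, takes a point from camera to tool coordinates, whose origin is the TCP and whose axes are the flange's). Camera axes: x right, y up, looking along -z (the intrinsics and any distortion apply to the point x, -y, -z); pixel columns grow to the right and rows downward; lengths in mm; the calibration is good to about 2 mm. A picture is of the moment at which its call begins: read the wrist's pose just before it. There is no depth.
- ctrl.close_job(): hands the job in; it is judged then, once.
The state is a dict: "t": time; "qpos": joint angles; "qvel": joint speeds; "joint_torque": joint torques, N m; "ee_pos": TCP position; "orientation": TCP orientation; "ft_force": force on the tool from outside, world axes, zero at the start; "moment": the same for the moment, N m; "width": finger opening in mm; "grasp_force": force on a finger pad.
Only numpy, scipy, OpenCV 4.12 (cv2) and the standard library are available. Lean on these libraries where they do the work, as an engineer would, in place of code of your own. Each camera call takes 0.05 s, during which the arm holds its last target. There are 200 camera calls.

## Task

Take the pin gauge from its stand and try it in the bore of each of the three link rods, going from the robot's left to its right: lower it until its collar sits on the eye or it stops short on a step, without forcing it. Put the gauge back down in its stand, lay the one rod that does not take the gauge fully flat in the grey tray, eye upright as it lay on the plate, and leave the two good rods lying where they are. Do not disturb the bushing, spanner and can beyond the plate.

Things in the scene. Friction and masses are not known exactly. Their poses are not given: they have to be found in the camera images.
- rod_a_bore (a point): Rod a: centre of its bore's mouth, on top of the eye, 50 mm above the rod's underside. z: bore axis, up; x: along the shank from eye to boss. Two rods have a 29 mm bore right through: the gauge goes in 38 mm, till its collar sits on the eye. In one (which is not told) the bore narrows to 22 mm at a step 16 mm down, and the gauge stops there.
- rod_a_grip (a point): Rod a: point on its shank near the centre of mass, 50 mm from the bore axis, 25 mm above its underside (axes as the bore's). Shank free from 28 to 107 mm. Plain aluminium link rod, 171 mm long, 50 mm tall, 0.34 to 0.53 kg: upright round eye (56 mm diameter), level round shank (20 mm), solid upright boss (36 mm, 125 mm from bore axis).
- rod_b_bore (a point): Rod b: centre of its bore's mouth, on top of the eye, 50 mm above the rod's underside. z: bore axis, up; x: along the shank from eye to boss. As rod a; the three are alike outside, one to a lane, eye towards the robot.
- rod_b_grip (a point): Rod b: point on its shank near the centre of mass, 50 mm from the bore axis, 25 mm above its underside (axes as the bore's). Shank free from 28 to 107 mm.
- rod_c_bore (a point): Rod c: centre of its bore's mouth, on top of the eye, 50 mm above the rod's underside. z: bore axis, up; x: along the shank from eye to boss. As rod a; the three are alike outside, one to a lane, eye towards the robot.
- rod_c_grip (a point): Rod c: point on its shank near the centre of mass, 50 mm from the bore axis, 25 mm above its underside (axes as the bore's). Shank free from 28 to 107 mm.
- gauge_mid (a point): Steel pin gauge, 130 mm long, 0.3 kg, standing upright in its stand: centre of its round handle (24 mm diameter, 84 mm long, so it reaches 42 mm above and below this point). Below the handle come a collar (42 mm diameter, 8 mm thick) and the plain pin (26 mm diameter, 38 mm long, 4 mm bevel at the end). z is its axis, up from pin to handle.
- gauge_tip (a point): The lower end of the gauge's pin, on its axis, 88 mm below the handle's centre.
- stand_hole0 (a point): Black gauge stand, a fixed block 80 x 80 x 50 mm: centre of the mouth of its 30 mm hole (46 mm deep) on the top face. The gauge hangs in it by its collar, tip 38 mm below this point.
- plate: Dark steel inspection plate, fixed, 220 mm (x) by 290 mm (y), 10 mm thick; origin under its centre. Two ridges 6 mm wide and 5 mm high run along its x at y = +50 and -50 mm and make three lanes, 100 mm apart; +y is towards the robot's left.
- tray_in (a point): Grey plastic reject tray, fixed, open on top, 250 mm (x) by 150 mm (y), 35 mm high, walls and floor at most 5 mm thick: centre of its inner floor. It stands on one side of the plate, the gauge stand on the other; which side varies.
- bushing: Bystander: dark steel bushing standing on end, 60 mm diameter, 55 mm high, beyond the plate; origin under its centre.
- spanner: Bystander: spanner 190 mm long lying beyond the plate; origin under its centre.
- oilcan: Bystander: round can 60 mm diameter, 120 mm high, beyond the plate; origin under its centre.
Mind the look-alikes: they are no part of the job. Leave any blue or green look-alike of the part that bears rod_b_bore alone.

How it is judged:
By the outcome, as a careful person would: the job done as asked, in the order asked, and still so for the second after the job is handed in, with the robot touching nothing.
It also fails if it takes over 72 s, if anything falls off the work surface, if the arm or the gripper's body presses on something with over 40 N, if the wrist force passes 120 N, or if a joint passes its speed limit or range.

## Working session

There is one attempt and no reset: what is moved stays moved. The work goes in short steps, Python scripts to look and compute and a tool call to move; the robot and the scene stay as the last step left them, time stands still between calls to the robot, and variables do not carry over. Pictures are saved under pics/ and viewed, at most 10 in all, crops included, and the job is handed in when it is done.

Besides the shell and the picture viewer there is one more tool, called as a command line: name --pt "numbers of a row" for each row, then --argument value for the rest. servo_tool: Moves the arm, as the interface text tells. Its arguments: {"type":"object","properties":{"increments":{"type":"array","items":{"type":"array","items":{"type":"number"}}}},"required":["increments"]}

```bash
mkdir -p pics
cat > h.py <<'E'
import numpy as np, cv2, pickle
from workcell import ctrl
from scipy.spatial.transform import Rotation as R
def grab(name):
    o=ctrl.get_obs(); d=ctrl.get_image(name)
    if name=="wrist":
        T=np.eye(4);T[:3,:3]=R.from_rotvec(o["orientation"]).as_matrix();T[:3,3]=o["ee_pos"]
        d["extrinsics"]=T@np.array(d["tool_from_camera"])
    return d
def save(d,fn): cv2.imwrite(fn,cv2.cvtColor(d["image"],cv2.COLOR_RGB2BGR))
def cast(d,u,v,z):
    E=np.array(d["extrinsics"]); r=E[:3,:3]@np.array([(u-d["cx"])/d["fx"],-(v-d["cy"])/d["fy"],-1])
    return E[:3,3]+r*(z-E[2,3])/r[2]
def proj(d,p):
    E=np.array(d["extrinsics"]); q=E[:3,:3].T@(np.array(p)-E[:3,3])
    return d["cx"]+d["fx"]*q[0]/-q[2], d["cy"]-d["fy"]*q[1]/-q[2]
E
python3 - <<'E'
from h import *
o=ctrl.get_obs();print({k:np.round(v,3) for k,v in o.items()})
for n in("top","side"):
    d=grab(n);save(d,f"pics/{n}0.png");pickle.dump(d,open(n+"0.pkl","wb"))
    print(n,[d[k] for k in("fx","fy","cx","cy")],np.round(d["extrinsics"],3).tolist(),[k for k in d])
E
```

```text
{'t': np.float64(0.0), 'qpos': array([-1.159,  0.424,  1.631,  0.   ,  1.089, -0.019]), 'qvel': array([-0.   ,  0.002, -0.001,  0.   ,  0.   ,  0.002]), 'joint_torque': array([ 0.0000e+00, -5.4463e+01, -2.7366e+01,  6.4000e-02,  2.3000e-02,
       -0.0000e+00]), 'ee_pos': array([ 260.793, -567.327,  187.199]), 'orientation': array([-3.068, -0.671,  0.   ]), 'ft_force': array([-0.36 , -1.11 , -0.348]), 'moment': array([-0.031,  0.021, -0.04 ]), 'grasp_force': np.float64(0.0), 'width': np.float64(87.587)}
top [470.68222669968014, 470.68222669968014, 273.5847357348305, 219.43581844145137] [[-0.02, 0.993, -0.114, 369.641], [-1.0, -0.023, -0.018, 2.871], [-0.02, 0.114, 0.993, 1173.807], [0.0, 0.0, 0.0, 1.0]] ['image', 'fx', 'fy', 'cx', 'cy', 'extrinsics']
side [405.11427072117385, 405.11427072117385, 272.7457161209984, 207.66039593876573] [[-0.991, 0.05, -0.124, 404.644], [-0.132, -0.503, 0.854, 792.375], [-0.02, 0.863, 0.505, 559.713], [0.0, 0.0, 0.0, 1.0]] ['image', 'fx', 'fy', 'cx', 'cy', 'extrinsics']
```

View pics/top0.png

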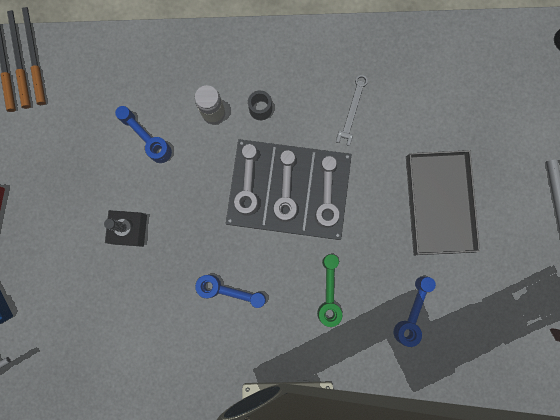

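View pics/side0.png

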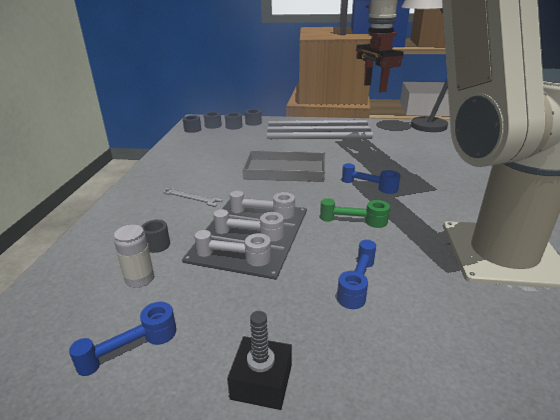

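Candidates for rod eyes, by top-view pixel: three grey rods on the plate at (246,202), (285,208) and (328,214). The look-alikes are blue at (157,149), (207,286) and (408,333), and green at (330,314). I choose the three grey ones on the plate. The gauge stands in the black stand at (121,228) and the tray is at (442,203).

```bash
cat > m.py <<'E'
from h import *
d=pickle.load(open("top0.pkl","rb"));s=pickle.load(open("side0.pkl","rb"))
for n,e,b in(("L",(246,202),(249,151)),("M",(285,208),(288,157)),("R",(328,214),(330,162))):
    p=cast(d,*e,60);q=cast(d,*b,60);print(n,p.round(),q.round(),np.degrees(np.arctan2(*(q-p)[[1,0]])),np.linalg.norm(p-q), np.round(proj(s,p)))
c=cast(d,122,228,58);print("collar",c.round(),"top",cast(d,109,225,142).round(),"side", cast(s,259,316,142).round(),cast(s,261,358,58).round())
for t in((408,154),(469,152),(478,251),(416,254)):print("tray",cast(d,*t,35).round())
for t in((238,140),(351,154),(341,239),(227,225)):print("plate",cast(d,*t,10).round())
save({"image":cv2.resize(d["image"][120:260,90:360],None,fx=2.9,fy=2.9,interpolation=cv2.INTER_CUBIC)},"pics/crop.png")
E
python3 m.py
```

```text
L [541.  88.  60.] [666.  79.  60.] -4.120263027133942 125.18568148678932 [257. 240.]
M [525.  -5.  60.] [649. -15.  60.] -4.659432310083049 124.66567032311401 [271. 218.]
R [ 508. -107.   60.] [ 634. -116.   60.] -4.099564706066957 126.4685845765309 [283. 197.]
collar [486. 387.  58.] top [484. 387. 142.] side [486. 386. 142.] [486. 389.  58.]
tray [ 655. -311.   35.]
tray [ 656. -460.   35.]
tray [ 414. -465.   35.]
tray [ 409. -317.   35.]
plate [709. 110.  10.]
plate [ 665. -175.   10.]
plate [ 451. -142.   10.]
plate [492. 140.  10.]
```

View pics/crop.png

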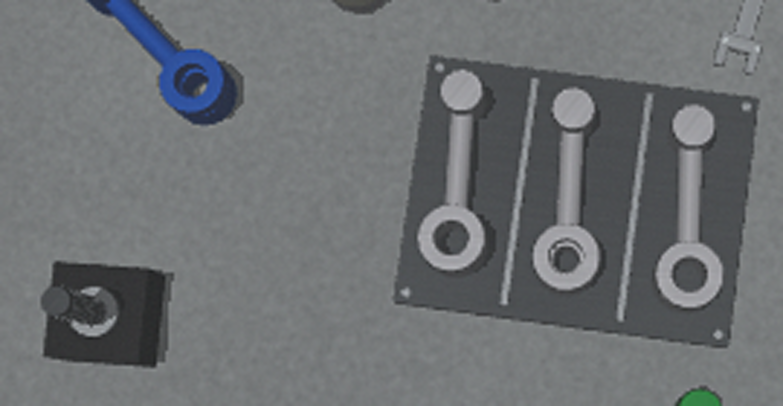

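servo_tool --pt "22.5 95.4 5 0 0 -29 0.3" --pt "22.5 95.4 5 0 0 -29 0.3" --pt "22.5 95.4 5 0 0 -29 0.3" --pt "22.5 95.4 5 0 0 -29 0.3" --pt "22.5 95.4 5 0 0 -29 0.3" --pt "22.5 95.4 5 0 0 -29 0.3" --pt "22.5 95.4 5 0 0 -29 0.3" --pt "22.5 95.4 5 0 0 -29 0.3" --pt "22.5 95.4 5 0 0 -29 0.3" --pt "22.5 95.4 5 0 0 -29 0.3" --pt "22.5 95.4 5 0 0 -29 0.3" --pt "22.5 95.4 5 0 0 -29 0.3" --pt "22.5 95.4 5 0 0 -29 0.3" --pt "22.5 95.4 5 0 0 -29 0.3" --pt "22.5 95.4 5 0 0 -29 0.3" --pt "22.5 95.4 5 0 0 -29 0.3" --pt "22.5 95.4 5 0 0 -29 0.3" --pt "22.5 95.4 5 0 0 -29 0.3" --pt "22.5 95.4 5 0 0 -29 0.3" --pt "22.5 95.4 5 0 0 -29 0.3"

```text
t: 1.77
ee_pos: [451.7, 244.4, 230.3]
orientation: [3.139, -0.117, -0.0]
ft_force: [1.5, -0.2, 0.1]
width: 57.1
grasp_force: 0.0
```

servo_tool --pt "3.4 14.2 0 0 0 0 0.3" --pt "3.4 14.2 0 0 0 0 0.3" --pt "3.4 14.2 0 0 0 0 0.3" --pt "3.4 14.2 0 0 0 0 0.3" --pt "3.4 14.2 0 0 0 0 0.3" --pt "3.4 14.2 0 0 0 0 0.3" --pt "3.4 14.2 0 0 0 0 0.3"

```text
t: 2.35
ee_pos: [485.4, 383.1, 229.8]
orientation: [3.138, -0.118, -0.002]
ft_force: [0.2, -0.7, -0.6]
width: 57.3
grasp_force: 0.0
```

Run:
```python
from h import *
d=grab("wrist");save(d,"pics/w1.png");pickle.dump(d,open("w1.pkl","wb"))
o=ctrl.get_obs();print(o["t"],o["ee_pos"],o["orientation"],o["qpos"]);print(np.round(d["tool_from_camera"],3),d["fx"])
for p in((486,387,142),(486,387,58),(486,387,50)):print(p,np.round(proj(d,p)))
```

```text
2.4 [485.54599188 382.8046806  230.07112091] [ 3.13830402e+00 -1.19260030e-01 -1.44052042e-03] [ 6.48497320e-01  3.70501375e-01  1.60670823e+00 -2.28387416e-04
  1.16574108e+00  2.29535009e+00]
[[-0.00000e+00  9.69000e-01  2.49000e-01  6.80650e+01]
 [ 1.00000e+00  0.00000e+00 -0.00000e+00 -3.76000e-01]
 [-1.00000e-03  2.49000e-01 -9.69000e-01 -1.97905e+02]
 [ 0.00000e+00  0.00000e+00  0.00000e+00  1.00000e+00]] 293.60192841218077
(486, 387, 142) [281. 202.]
(486, 387, 58) [282. 187.]
(486, 387, 50) [282. 186.]
```

View pics/w1.png

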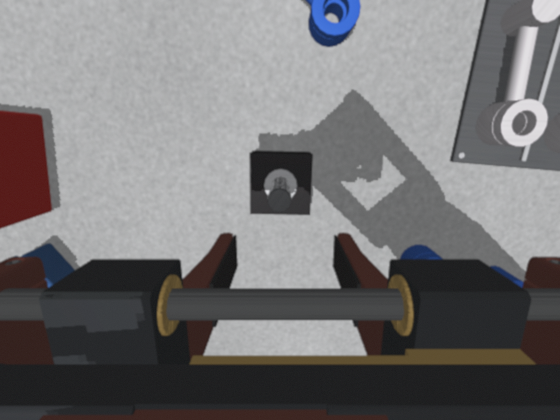

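servo_tool --pt "0.3 0.5 -2 0 0 0 0.3" --pt "0.3 0.5 -5 0 0 0 0.3" --pt "0.3 0.5 -8 0 0 0 0.3" --pt "0.3 0.5 -11 0 0 0 0.2" --pt "0.3 0.5 -13 0 0 0 0.1" --pt "0.3 0.5 -14.5 0 0 0 0" --pt "0.3 0.5 -14.5 0 0 0 0" --pt "0.3 0.5 -14.5 0 0 0 -0.3" --pt "0.3 0.5 -14.5 0 0 0 -1" --pt "0.3 0.5 -14.5 0 0 0 -1" --pt "0.3 0.5 -14.5 0 0 0 -1" --pt "0.3 0.5 -14.5 0 0 0 -1" --pt "0.3 0.5 -14.5 0 0 0 -1"

```text
t: 3.48
ee_pos: [489.9, 389.4, 87.1]
orientation: [-3.138, 0.118, -0.003]
ft_force: [-0.4, -2.2, 7.2]
width: 23.3
grasp_force: 30.0
```

Run:
```python
from h import *
o=ctrl.get_obs();print({k:np.round(v,2) for k,v in o.items()})
```

```text
{'t': np.float64(3.48), 'qpos': array([ 0.65,  0.55,  1.69, -0.  ,  0.9 ,  2.3 ]), 'qvel': array([-0.,  0., -0., -0., -0.,  0.]), 'joint_torque': array([  1.29, -53.45, -21.96,   0.49,  -0.6 ,   0.  ]), 'ee_pos': array([489.94, 389.38,  87.06]), 'orientation': array([-3.14,  0.12, -0.  ]), 'ft_force': array([-0.43, -2.2 ,  7.16]), 'moment': array([-0.47, -0.  ,  0.  ]), 'grasp_force': np.float64(30.0), 'width': np.float64(23.29)}
```

servo_tool --pt "0 0 2 0 0 0 -1" --pt "0 0 5 0 0 0 -1" --pt "0 0 8 0 0 0 -1" --pt "-0.2 -3 8 0 0 0 -1" --pt "-0.9 -30.1 8 0 0 0 -1" --pt "-0.9 -30.1 8 0 0 0 -1" --pt "-0.9 -30.1 8 0 0 0 -1" --pt "-0.9 -30.1 8 0 0 0 -1" --pt "-0.9 -30.1 8 0 0 0 -1" --pt "-0.9 -30.1 8 0 0 0 -1" --pt "-0.9 -30.1 8 0 0 0 -1" --pt "-0.9 -30.1 8 0 0 0 -1" --pt "-0.9 -30.1 8 0 0 0 -1" --pt "-0.9 -30.1 8 0 0 0 -1"

```text
t: 4.65
ee_pos: [480.2, 88.5, 165.6]
orientation: [-3.139, 0.119, -0.001]
ft_force: [-0.2, -0.1, -3.0]
width: 23.7
grasp_force: 30.0
```

Run:
```python
from h import *
d=grab("wrist");save(d,"pics/w2.png");pickle.dump(d,open("w2.pkl","wb"))
o=ctrl.get_obs();print({k:np.round(v,2) for k,v in o.items()})
t=o["ee_pos"]
print(np.round(proj(d,(541,88,60))),np.round(proj(d,t+[0,0,-29])),np.round(proj(d,t+[0,0,-75])))
```

```text
{'t': np.float64(4.7), 'qpos': array([0.16, 0.25, 1.95, 0.  , 0.94, 1.8 ]), 'qvel': array([ 0.01,  0.01, -0.  , -0.  ,  0.  ,  0.  ]), 'joint_torque': array([-7.200e-01, -4.236e+01, -2.510e+01, -3.000e-02, -6.000e-02,
        0.000e+00]), 'ee_pos': array([480.2 ,  88.85, 165.56]), 'orientation': array([-3.14,  0.12, -0.  ]), 'ft_force': array([-0.4 ,  0.59, -3.88]), 'moment': array([ 0.07,  0.03, -0.05]), 'grasp_force': np.float64(29.99), 'width': np.float64(23.42)}
[281. 140.] [285. 220.] [285. 206.]
```

View pics/w2.png

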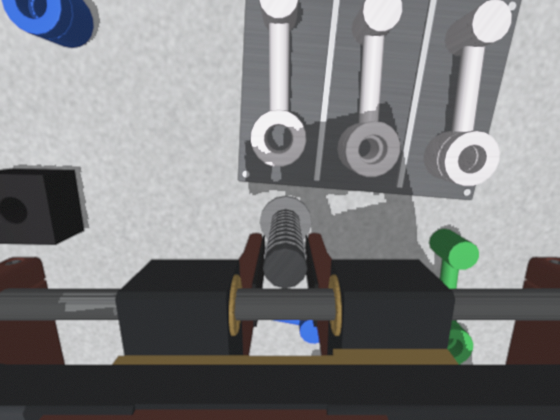

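```bash
cat >> h.py <<'E'
from scipy.optimize import least_squares
def circ(d,p0,z,r,tol=(5,3,2,1.5),amin=-180,amax=180):
    g=cv2.GaussianBlur(cv2.cvtColor(cv2.resize(d["image"],None,fx=4,fy=4,interpolation=cv2.INTER_CUBIC),cv2.COLOR_RGB2GRAY),(0,0),2.5)
    v,u=np.nonzero(cv2.Canny(g,25,60)); u=(u+.5)/4-.5; v=(v+.5)/4-.5
    P=np.array([cast(d,a,b,z)[:2] for a,b in zip(u,v) if np.hypot(a-proj(d,[*p0,z])[0],b-proj(d,[*p0,z])[1])<60])
    c=np.array(p0,float)
    for t in tol:
        D=P-c; a=np.degrees(np.arctan2(D[:,1],D[:,0])); k=(abs(np.hypot(*D.T)-r)<t)&(a>amin)&(a<amax)
        f=least_squares(lambda q:np.hypot(*(P[k]-q).T)-r,c,loss="soft_l1",f_scale=.5); c=f.x
    return c.round(2),int(k.sum()),round(float(np.std(f.fun)),2)
E
python3 - <<'E'
from h import *
d=pickle.load(open("w2.pkl","rb"))
t=np.array([480.2,88.8,165.6])
for u,v in((278,138),(370,149),(469,157)):
    p=cast(d,u,v,60)[:2];print(p.round(1),"bore",circ(d,p,60,14.5),"eye",circ(d,p,60,28,(4,2.5,2,1.5)))
for am in((-180,180),(-100,100),(-80,80)):print("collar",circ(d,t[:2],t[2]-29,21,(4,3,2,1.5),*am))
E
```

```text
[543.1  90.7] bore (array([542.64,  90.81]), 327, 0.25) eye (array([542.77,  90.85]), 722, 0.31)
[525.2  -1.5] bore (array([525.08,  -4.25]), 220, 0.48) eye (array([525.02,  -3.91]), 577, 0.33)
[ 509.5 -102.3] bore (array([ 507.43, -105.36]), 397, 0.12) eye (array([ 507.42, -105.65]), 492, 0.43)
collar (array([479.23,  88.19]), 505, 0.66)
collar (array([479.32,  88.14]), 250, 0.39)
collar (array([479.42,  87.95]), 215, 0.39)
```

servo_tool --pt "3 0.3 0 0 0 0 -1" --pt "6.3 0.3 0 0 0 0 -1" --pt "6.3 0.3 0 0 0 0 -1" --pt "6.3 0.3 -1 0 0 0 -1" --pt "6.3 0.3 -2 0 0 0 -1" --pt "6.3 0.3 -2.5 0 0 0 -1" --pt "6.3 0.3 -2.5 0 0 0 -1" --pt "6.3 0.3 -2.5 0 0 0 -1"

```text
t: 5.37
ee_pos: [541.8, 91.3, 139.6]
orientation: [3.139, -0.118, -0.003]
ft_force: [-0.7, 0.2, -3.3]
width: 23.6
grasp_force: 30.0
```

servo_tool --pt "0.17 0.03 0 0 0 0 -1" --pt "0.17 0.03 0 0 0 0 -1" --pt "0.17 0.03 -0.4 0 0 0 -1" --pt "0.17 0.03 -0.6 0 0 0 -1" --pt "0.17 0.03 -0.8 0 0 0 -1" --pt "0.17 0.03 -1.0 0 0 0 -1" --pt "0.17 0.03 -1.2 0 0 0 -1" --pt "0.17 0.03 -1.2 0 0 0 -1"

```text
t: 6.03
ee_pos: [544.3, 91.3, 127.9]
orientation: [3.139, -0.118, -0.002]
ft_force: [-0.0, 0.7, -2.8]
width: 23.4
grasp_force: 30.0
```

servo_tool --pt "-0.04 0.02 -0.2 0 0 0 -1" --pt "-0.04 0.02 -0.4 0 0 0 -1" --pt "-0.04 0.02 -0.6 0 0 0 -1" --pt "-0.04 0.02 -0.8 0 0 0 -1" --pt "-0.04 0.02 -0.95 0 0 0 -1" --pt "-0.04 0.02 -1.1 0 0 0 -1" --pt "-0.04 0.02 -1.1 0 0 0 -1"

```text
t: 6.62
ee_pos: [544.2, 91.6, 117.1]
orientation: [3.139, -0.118, -0.001]
ft_force: [-0.8, -0.4, -3.5]
width: 23.3
grasp_force: 30.0
```

servo_tool --pt "0 0 -0.3 0 0 0 -1" --pt "0 0 -0.6 0 0 0 -1" --pt "0 0 -0.9 0 0 0 -1" --pt "0 0 -1.2 0 0 0 -1" --pt "0 0 -1.5 0 0 0 -1" --pt "0 0 -1.7 0 0 0 -1" --pt "0 0 -1.8 0 0 0 -1" --pt "0 0 -1.85 0 0 0 -1" --pt "0 0 -1.85 0 0 0 -1"

```text
t: 7.37
ee_pos: [544.3, 91.6, 98.8]
orientation: [3.139, -0.118, -0.0]
ft_force: [-0.3, 0.1, -3.7]
width: 23.1
grasp_force: 30.0
```

servo_tool --pt "0 0 -0.05 0 0 0 -1" --pt "0 0 -0.1 0 0 0 -1" --pt "0 0 -0.15 0 0 0 -1" --pt "0 0 -0.15 0 0 0 -1"

```text
t: 7.7
ee_pos: [544.4, 91.6, 97.4]
orientation: [-3.139, 0.118, -0.0]
ft_force: [-1.4, -0.9, -3.1]
width: 23.4
grasp_force: 30.0
```

servo_tool --pt "0 0 -0.05 0 0 0 -1" --pt "0 0 -0.1 0 0 0 -1" --pt "0 0 -0.1 0 0 0 -1" --pt "0 0 -0.1 0 0 0 -1"

```text
t: 8.03
ee_pos: [545.0, 91.6, 97.1]
orientation: [-3.139, 0.118, -0.002]
ft_force: [-1.5, -1.1, 4.8]
width: 23.7
grasp_force: 30.0
```

servo_tool --pt "0 0 1 0 0 0 -1" --pt "0 0 3 0 0 0 -1" --pt "0 0 5 0 0 0 -1" --pt "0 0 6.9 0 0 0 -1" --pt "0 0 6.9 0 0 0 -1" --pt "-4 -4.7 6.9 0 0 0 -1" --pt "-8 -9.5 6.9 0 0 0 -1" --pt "-8 -9.5 6.9 0 0 0 -1" --pt "-8 -9.5 6.9 0 0 0 -1" --pt "-8 -9.5 6.9 0 0 0 -1"

```text
t: 8.87
ee_pos: [462.5, -4.5, 164.7]
orientation: [-3.139, 0.123, 0.002]
ft_force: [0.0, -0.5, -2.4]
width: 23.3
grasp_force: 30.0
```

```bash
cat > look.py <<'E'
from h import *
import sys
d=grab("wrist");save(d,f"pics/{sys.argv[1]}.png");pickle.dump(d,open(sys.argv[1]+".pkl","wb"))
t=np.mean([ctrl.get_obs()["ee_pos"]],0);print(t.round(1))
c=circ(d,t[:2]-[.9,.8],t[2]-29,21,(4,3,2,1.5),-90,90);print("collar",c)
for p in((542.7,90.8),(525,-4.1),(507.4,-105.5)):
    try:
        b=circ(d,p,60,14.5,(6,3,2,1.5));e=circ(d,p,60,28,(6,3,2,1.5));print("bore",b,"eye",e,"shift",(b[0]-c[0]).round(1),(e[0]-c[0]).round(1))
    except Exception as x:print(p,x)
E
python3 look.py w3
```

```text
[464.   -3.8 165.1]
collar (array([463.02,  -5.48]), 192, 0.25)
bore (array([543.22,  91.09]), 405, 0.11) eye (array([543.3 ,  91.21]), 662, 0.29) shift [80.2 96.6] [80.3 96.7]
bore (array([525.27,  -3.54]), 310, 0.88) eye (array([525.25,  -3.79]), 664, 0.29) shift [62.2  1.9] [62.2  1.7]
bore (array([ 508.01, -105.16]), 249, 0.17) eye (array([ 508.33, -105.16]), 476, 0.46) shift [ 45.  -99.7] [ 45.3 -99.7]
```

servo_tool --pt "3 0.1 0 0 0 0 -1" --pt "6.2 0.1 0 0 0 0 -1" --pt "6.2 0.1 0 0 0 0 -1" --pt "6.2 0.1 -1 0 0 0 -1" --pt "6.2 0.1 -2 0 0 0 -1" --pt "6.2 0.1 -2.6 0 0 0 -1" --pt "6.2 0.1 -2.6 0 0 0 -1" --pt "6.2 0.1 -2.6 0 0 0 -1" --pt "6.2 0.1 -2.6 0 0 0 -1"

```text
t: 9.67
ee_pos: [526.1, -2.3, 139.4]
orientation: [-3.139, 0.118, 0.0]
ft_force: [-0.3, 0.8, -3.3]
width: 23.2
grasp_force: 30.0
```

servo_tool --pt "0 -0.05 -0.3 0 0 0 -1" --pt "0 -0.05 -0.5 0 0 0 -1" --pt "0 -0.05 -0.7 0 0 0 -1" --pt "0 -0.05 -0.9 0 0 0 -1" --pt "0 -0.05 -1.1 0 0 0 -1" --pt "0 -0.05 -1.3 0 0 0 -1" --pt "0 -0.05 -1.5 0 0 0 -1" --pt "0 -0.05 -1.5 0 0 0 -1"

```text
t: 10.33
ee_pos: [525.9, -2.9, 123.9]
orientation: [3.139, -0.118, -0.001]
ft_force: [-0.3, -0.5, -2.9]
width: 23.3
grasp_force: 30.0
```

servo_tool --pt "0 0 -0.1 0 0 0 -1" --pt "0 0 -0.2 0 0 0 -1" --pt "0 0 -0.3 0 0 0 -1" --pt "0 0 -0.35 0 0 0 -1" --pt "0 0 -0.4 0 0 0 -1" --pt "0 0 -0.4 0 0 0 -1"

```text
t: 10.83
ee_pos: [526.3, -2.9, 120.3]
orientation: [3.139, -0.118, -0.0]
ft_force: [-1.2, -0.3, -3.2]
width: 23.5
grasp_force: 30.0
```

servo_tool --pt "0 0 -0.05 0 0 0 -1" --pt "0 0 -0.1 0 0 0 -1" --pt "0 0 -0.15 0 0 0 -1" --pt "0 0 -0.15 0 0 0 -1"

```text
t: 11.17
ee_pos: [526.7, -2.9, 119.3]
orientation: [3.139, -0.118, 0.001]
ft_force: [-0.8, -0.7, 2.3]
width: 23.4
grasp_force: 30.0
```

servo_tool --pt "0 0 -0.05 0 0 0 -1" --pt "0 0 -0.05 0 0 0 -1"

```text
t: 11.33
ee_pos: [526.9, -2.9, 119.1]
orientation: [3.139, -0.118, 0.002]
ft_force: [-2.7, -0.9, 4.5]
width: 23.0
grasp_force: 30.0
```

servo_tool --pt "0 0 1 0 0 0 -1" --pt "0 0 3 0 0 0 -1" --pt "0 0 4.6 0 0 0 -1" --pt "0 0 4.6 0 0 0 -1" --pt "-4 -5 4.6 0 0 0 -1" --pt "-7.9 -10.2 4.6 0 0 0 -1" --pt "-7.9 -10.2 4.6 0 0 0 -1" --pt "-7.9 -10.2 4.6 0 0 0 -1" --pt "-7.9 -10.2 4.6 0 0 0 -1" --pt "-7.9 -10.2 4.6 0 0 0 -1" --pt "-7.9 -10.2 4.6 0 0 0 -1"

```text
t: 12.25
ee_pos: [448.3, -104.4, 164.4]
orientation: [-3.139, 0.118, -0.001]
ft_force: [0.8, -0.3, -2.5]
width: 23.4
grasp_force: 30.0
```

```bash
python3 look.py w4
```

```text
[ 448.3 -104.1  164.4]
collar (array([ 450.02, -105.46]), 226, 0.5)
bore (array([542.78,  90.93]), 420, 0.13) eye (array([542.93,  91.31]), 502, 0.38) shift [ 92.8 196.4] [ 92.9 196.8]
bore (array([524.83,  -3.85]), 357, 0.32) eye (array([524.86,  -3.75]), 744, 0.46) shift [ 74.8 101.6] [ 74.8 101.7]
bore (array([ 507.46, -105.24]), 309, 0.27) eye (array([ 507.51, -105.11]), 660, 0.29) shift [57.4  0.2] [57.5  0.3]
```

Run:
```python
from h import *
a=[]
for n,t in(("w3",(463.7,-4,165)),("w4",(448.3,-104.2,164.4))):
    d=pickle.load(open(n+".pkl","rb"));a.append(cv2.resize(d["image"][100:300,230:340],None,fx=3,fy=3,interpolation=cv2.INTER_CUBIC))
    for w in(60,75,90,120):print(n,[ (circ(d,np.array(t[:2])+[o,-1],t[2]-29,21,(4,3,2,1.5),-w,w)) for o in(-2,2)])
save({"image":np.hstack(a)},"pics/cmp.png")
```

```text
w3 [(array([463.14,  -5.72]), 136, 0.27), (array([463.14,  -5.73]), 135, 0.27)]
w3 [(array([463.09,  -5.6 ]), 164, 0.26), (array([463.09,  -5.6 ]), 164, 0.26)]
w3 [(array([463.  ,  -5.48]), 191, 0.25), (array([463.  ,  -5.48]), 191, 0.25)]
w3 [(array([462.92,  -5.37]), 243, 0.24), (array([462.92,  -5.37]), 243, 0.24)]
w4 [(array([ 450.17, -105.79]), 176, 0.6), (array([ 450.18, -105.8 ]), 178, 0.62)]
w4 [(array([ 450.14, -105.63]), 206, 0.59), (array([ 450.24, -105.72]), 214, 0.66)]
w4 [(array([ 450.02, -105.47]), 226, 0.5), (array([ 450.06, -105.48]), 231, 0.55)]
w4 [(array([ 449.77, -105.2 ]), 263, 0.3), (array([ 449.78, -105.2 ]), 265, 0.33)]
```

View pics/cmp.png

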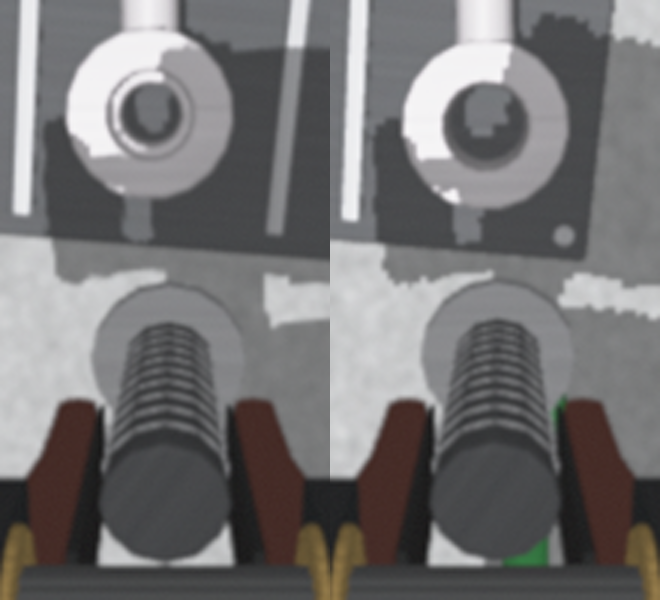

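Run:
```python
from h import *
for n in("w2","w3","w4"):
    d=pickle.load(open(n+".pkl","rb"));T=d["extrinsics"]@np.linalg.inv(np.array(d["tool_from_camera"]))
    print(n,T[:3,3].round(2),"rotz",T[:3,2].round(4))
    d["extrinsics"]=np.diag([1,-1,-1,1.])@np.array(d["tool_from_camera"])
    for w in (75,120):print(circ(d,(-1,-1),-29,21,(4,3,2,1.5),-w,w))
    print("handle top",circ(d,(-.5,-.5),55,12,(4,3,2,1.5),-200,200))
```

```text
w2 [480.16  88.46 165.58] rotz [ 4.e-04  4.e-04 -1.e+00]
(array([-0.69, -0.61]), 198, 0.41)
(array([-0.87, -0.38]), 280, 0.45)
handle top (array([0.25, 0.4 ]), 538, 0.53)
w3 [462.5   -4.5  164.73] rotz [-1.5e-03  2.0e-04 -1.0e+00]
(array([ 0.62, -1.01]), 155, 0.24)
(array([ 0.46, -0.81]), 234, 0.24)
handle top (array([0.29, 0.38]), 610, 0.48)
w4 [ 448.32 -104.35  164.39] rotz [ 9.e-04  2.e-04 -1.e+00]
(array([ 1.97, -1.24]), 204, 0.64)
(array([ 1.52, -0.76]), 257, 0.33)
handle top (array([1.84, 1.02]), 581, 0.76)
```

servo_tool --pt "0 0 0 0 1.5 0 -1" --pt "0 0 0 0 1.5 0 -1" --pt "0 0 0 0 1.5 0 -1" --pt "0 0 0 0 1.5 0 -1"

```text
t: 12.63
ee_pos: [447.7, -104.3, 164.2]
orientation: [3.138, -0.116, -0.041]
ft_force: [0.6, 1.1, -3.4]
width: 23.2
grasp_force: 30.0
```

```bash
cat >> look.py <<'E'
T=d["extrinsics"]@np.linalg.inv(np.array(d["tool_from_camera"]));print(T[:3,3].round(2),T[:3,2].round(4))
ct=circ(d,t[:2]+[1,0],t[2]+55,12,(5,3,2,1.5),-200,200);cc=circ(d,t[:2]+[1,-1],t[2]-29,21,(4,3,2,1.5),-120,120)
tip=cc[0]+(cc[0]-ct[0])*46/84; print("handle top",ct,"collar",cc,"tip",tip)
E
python3 look.py w5
```

```text
[ 447.5 -104.4  164.3]
collar (array([ 448.49, -105.21]), 179, 0.24)
bore (array([542.78,  90.91]), 412, 0.12) eye (array([542.89,  91.32]), 488, 0.35) shift [ 94.3 196.1] [ 94.4 196.5]
bore (array([524.73,  -3.83]), 362, 0.34) eye (array([524.84,  -3.77]), 776, 0.49) shift [ 76.2 101.4] [ 76.4 101.4]
bore (array([ 507.5 , -105.21]), 323, 0.33) eye (array([ 507.52, -105.1 ]), 699, 0.3) shift [59.  0.] [59.   0.1]
[ 447.68 -104.27  164.23] [-2.590e-02  1.000e-04 -9.997e-01]
handle top (array([ 452.17, -103.43]), 554, 0.89) collar (array([ 448.33, -105.03]), 229, 0.25) tip [ 446.22714286 -105.90619048]
```

servo_tool --pt "3 0 0 0 0 0 -1" --pt "5.9 0 0 0 0 0 -1" --pt "5.9 0 0 0 0 0 -1" --pt "5.9 0 -1 0 0 0 -1" --pt "5.9 0 -2 0 0 0 -1" --pt "5.9 0 -2.5 0 0 0 -1" --pt "5.9 0 -2.5 0 0 0 -1" --pt "5.9 0 -2.5 0 0 0 -1" --pt "5.9 0 -2.5 0 0 0 -1"

```text
t: 13.43
ee_pos: [506.1, -104.9, 139.5]
orientation: [3.138, -0.119, -0.041]
ft_force: [-0.7, -0.0, -2.9]
width: 23.5
grasp_force: 30.0
```

servo_tool --pt "0.05 0.05 -0.3 0 0 0 -1" --pt "0.05 0.05 -0.5 0 0 0 -1" --pt "0.05 0.05 -0.7 0 0 0 -1" --pt "0.05 0.05 -0.8 0 0 0 -1" --pt "0.05 0.05 -0.9 0 0 0 -1" --pt "0.05 0.05 -1 0 0 0 -1" --pt "0.05 0.05 -1 0 0 0 -1"

```text
t: 14.02
ee_pos: [506.7, -104.3, 129.2]
orientation: [3.138, -0.118, -0.042]
ft_force: [-0.9, -0.2, -3.5]
width: 23.3
grasp_force: 30.0
```

servo_tool --pt "0 0 -0.2 0 0 0 -1" --pt "0 0 -0.4 0 0 0 -1" --pt "0 0 -0.6 0 0 0 -1" --pt "0 0 -0.8 0 0 0 -1" --pt "0 0 -1.0 0 0 0 -1" --pt "0 0 -1.2 0 0 0 -1" --pt "0 0 -1.3 0 0 0 -1" --pt "0 0 -1.3 0 0 0 -1"

```text
t: 14.68
ee_pos: [506.6, -104.3, 116.1]
orientation: [3.138, -0.118, -0.042]
ft_force: [-0.0, 0.6, -3.0]
width: 23.6
grasp_force: 30.0
```

servo_tool --pt "0 0 -0.3 0 0 0 -1" --pt "0 0 -0.6 0 0 0 -1" --pt "0 0 -0.9 0 0 0 -1" --pt "0 0 -1.2 0 0 0 -1" --pt "0 0 -1.4 0 0 0 -1" --pt "0 0 -1.6 0 0 0 -1" --pt "0 0 -1.7 0 0 0 -1" --pt "0 0 -1.75 0 0 0 -1" --pt "0 0 -1.75 0 0 0 -1"

```text
t: 15.43
ee_pos: [506.9, -104.4, 98.8]
orientation: [3.138, -0.118, -0.041]
ft_force: [-0.1, -0.1, -2.6]
width: 23.3
grasp_force: 30.0
```

servo_tool --pt "0 0 -0.06 0 0 0 -1" --pt "0 0 -0.12 0 0 0 -1" --pt "0 0 -0.18 0 0 0 -1" --pt "0 0 -0.2 0 0 0 -1" --pt "0 0 -0.2 0 0 0 -1"

```text
t: 15.85
ee_pos: [507.4, -104.6, 98.2]
orientation: [3.138, -0.118, -0.039]
ft_force: [-2.2, 0.5, 8.2]
width: 23.3
grasp_force: 30.0
```

servo_tool --pt "0 0 1 0 0 0 -1" --pt "0 0 3 0 0 0 -1" --pt "0 0 5 0 0 0 -1" --pt "0 0 7 0 0 0 -1" --pt "0 0 7 0 0 0 -1" --pt "-7 49.4 7 0 0 0 -1" --pt "-7 49.4 7 0 0 0 -1" --pt "-7 49.4 7 0 0 0 -1" --pt "-7 49.4 7 0 0 0 -1" --pt "-7 49.4 7 0 0 0 -1" --pt "-7 49.4 7 0 0 0 -1" --pt "-7 49.4 7 0 0 0 -1" --pt "-7 49.4 7 0 0 0 -1" --pt "-7 49.4 7 0 0 0 -1" --pt "-7 49.4 7 0 0 0 -1" --pt "-7 49.4 7 0 0 0 -1" --pt "-7 49.4 7 0 0 0 -1" --pt "-7 49.4 7 0 0 0 -1" --pt "-7 49.4 7 0 0 0 -1" --pt "-7 49.4 7 0 0 0 -1"

```text
t: 17.52
ee_pos: [436.1, 389.1, 165.8]
orientation: [3.137, -0.117, -0.043]
ft_force: [-0.6, 0.3, -3.3]
width: 23.3
grasp_force: 30.0
```

servo_tool --pt "0 0 0 0 0 0 -1" --pt "0 0 0 0 0 0 -1"

```text
t: 17.68
ee_pos: [437.0, 388.2, 166.6]
orientation: [3.137, -0.121, -0.042]
ft_force: [0.6, -0.4, -3.1]
width: 23.3
grasp_force: 30.0
```

```bash
python3 look.py w6
python3 - <<'E'
from h import *
d=pickle.load(open("w6.pkl","rb"))
for th in(3,):print("hole",circ(d,(489,388.8),50,15,(6,4,2,1.5)))
print(proj(d,(489,388.8,50)))
E
```

```text
[437.1 388.4 166.8]
collar (array([438.17, 389.29]), 356, 0.37)
bore (array([542.7,  90.8]), 0, nan) eye (array([542.7,  90.8]), 0, nan) shift [ 104.5 -298.5] [ 104.5 -298.5]
(525, -4.1) operands could not be broadcast together with shapes (0,) (2,) 
(507.4, -105.5) operands could not be broadcast together with shapes (0,) (2,) 
[436.99 388.24 166.62] [-2.670e-02 -6.000e-04 -9.996e-01]
handle top (array([440.15, 388.45]), 613, 0.55) collar (array([438.21, 389.31]), 460, 0.33) tip [437.14761905 389.78095238]
hole (array([489. , 388.8]), 0, nan)
(np.float64(280.3018165211653), np.float64(145.38937760859983))
  ret = _var(a, axis=axis, dtype=dtype, out=out, ddof=ddof,
  arrmean = um.true_divide(arrmean, div, out=arrmean,
  ret = ret.dtype.type(ret / rcount)
  ret = _var(a, axis=axis, dtype=dtype, out=out, ddof=ddof,
  arrmean = um.true_divide(arrmean, div, out=arrmean,
  ret = ret.dtype.type(ret / rcount)
```

View pics/w6.png

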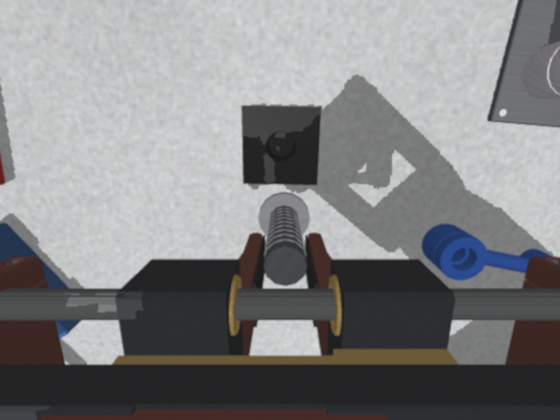

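Run:
```python
from h import *
d=pickle.load(open("w6.pkl","rb"))
e=dict(d);e["image"]=np.clip(d["image"].astype(float)*6,0,255).astype(np.uint8)
print(circ(e,(489,388.8),50,15,(6,4,2,1.5)),circ(e,(487,388.8),50,15,(6,4,2,1.5)))
for w in(60,90,120):print(circ(d,(438,388.5),166.6-28,21,(4,3,2,1.5),-w,w))
```

```text
(array([488.05, 388.67]), 209, 0.56) (array([488.02, 388.68]), 212, 0.59)
(array([438.42, 389.18]), 254, 0.38)
(array([438.33, 389.26]), 356, 0.39)
(array([438.38, 389.28]), 460, 0.35)
```

servo_tool --pt "3 -0.05 0 0 0 0 -1" --pt "5 -0.05 0 0 0 0 -1" --pt "5 -0.05 -1 0 0 0 -1" --pt "5 -0.05 -2 0 0 0 -1" --pt "5 -0.05 -3 0 0 0 -1" --pt "5 -0.05 -3.4 0 0 0 -1" --pt "5 -0.05 -3.4 0 0 0 -1" --pt "5 -0.05 -3.4 0 0 0 -1"

```text
t: 18.4
ee_pos: [486.0, 388.9, 132.4]
orientation: [3.137, -0.117, -0.043]
ft_force: [0.5, -0.3, -3.2]
width: 23.8
grasp_force: 30.0
```

```bash
python3 -c "
from h import *
print(ctrl.get_obs()['ee_pos'])"
```

```text
[486.00986861 388.94708977 132.42751497]
```

Correct (+1.1, −1.1) mm and lower gently.

servo_tool --pt "0.1 -0.1 0 0 0 0 -1" --pt "0.1 -0.1 -0.4 0 0 0 -1" --pt "0.1 -0.1 -0.7 0 0 0 -1" --pt "0.1 -0.1 -0.9 0 0 0 -1" --pt "0.1 -0.1 -1.1 0 0 0 -1" --pt "0.1 -0.1 -1.3 0 0 0 -1" --pt "0.1 -0.1 -1.3 0 0 0 -1"

```text
t: 18.98
ee_pos: [487.9, 388.1, 119.5]
orientation: [3.138, -0.118, -0.041]
ft_force: [1.2, -0.4, -3.3]
width: 23.4
grasp_force: 30.0
```

servo_tool --pt "-0.05 0 -0.3 0 0 0 -1" --pt "-0.05 0 -0.6 0 0 0 -1" --pt "-0.05 0 -1.0 0 0 0 -1" --pt "-0.05 0 -1.4 0 0 0 -1" --pt "-0.05 0 -1.8 0 0 0 -1" --pt "-0.05 0 -2.2 0 0 0 -1" --pt "-0.05 0 -2.6 0 0 0 -1" --pt "-0.05 0 -2.8 0 0 0 -1" --pt "-0.05 0 -2.9 0 0 0 -1" --pt "-0.05 0 -2.9 0 0 0 -1"

```text
t: 19.82
ee_pos: [487.2, 388.0, 90.6]
orientation: [3.138, -0.118, -0.042]
ft_force: [1.6, 0.0, -3.1]
width: 23.6
grasp_force: 30.0
```

servo_tool --pt "0 0 -0.1 0 0 0 -1" --pt "0 0 -0.15 0 0 0 -1" --pt "0 0 -0.2 0 0 0 -1" --pt "0 0 -0.25 0 0 0 -1" --pt "0 0 -0.25 0 0 0 -1"

```text
t: 20.23
ee_pos: [487.5, 388.3, 89.0]
orientation: [3.139, -0.118, -0.04]
ft_force: [0.1, 0.0, 1.6]
width: 23.6
grasp_force: 30.0
```

servo_tool --pt "0 0 0 0 0 0 0.2" --pt "0 0 0 0 0 0 0.3" --pt "0 0 0 0 0 0 0.3" --pt "0 0 0 0 0 0 0.3" --pt "0 0 3 0 0 0 0.3" --pt "0 0 7 0 -1.5 0 0.3" --pt "0 0 11 0 -1.5 0 0.3" --pt "0 0 12 0 -1.5 0 0.3" --pt "8.7 -39.5 12 0 -1.5 0 0.3" --pt "8.7 -39.5 12 0 -1.5 0 0.3" --pt "8.7 -39.5 12 0 -1.5 0 0.3" --pt "8.7 -39.5 12 0 -1.5 0 0.3" --pt "8.7 -39.5 12 0 -1.5 0 0.3" --pt "8.7 -39.5 12 0 -1.5 0 0.3" --pt "8.7 -39.5 12 0 -1.5 0 0.3" --pt "8.7 -39.5 12 0 -1.5 0 0.3" --pt "8.7 -39.5 12 0 -1.5 0 0.3" --pt "8.7 -39.5 12 0 -1.5 0 0.3" --pt "8.7 -39.5 12 0 -1.5 0 0.3" --pt "8.7 -39.5 12 0 -1.5 0 0.3"

```text
t: 21.9
ee_pos: [574.3, -8.2, 208.1]
orientation: [-3.139, 0.123, 0.001]
ft_force: [-0.9, -0.5, -0.2]
width: 56.7
grasp_force: 0.0
```

Run:
```python
from h import *
d=grab("wrist");save(d,"pics/w7.png");pickle.dump(d,open("w7.pkl","wb"));o=ctrl.get_obs();print(o["t"],o["ee_pos"],o["orientation"])
e=circ(d,(525,-4),60,28,(6,3,2,1.5));b=circ(d,(650,-13.5),60,18,(8,4,2,1.5));print(e,b)
v=b[0]-e[0];L=np.linalg.norm(v);print(L,np.degrees(np.arctan2(v[1],v[0])),"grip",e[0]+v/L*50)
for p in((542.7,90.8),(507.4,-105.5)):print(circ(d,p,60,28,(6,3,2,1.5)))
```

```text
21.95 [574.01509321  -6.98639232 208.0574797 ] [-3.13877669e+00  1.20730425e-01  1.22985261e-03]
(array([524.68,  -3.78]), 511, 0.22) (array([649.2 , -12.78]), 409, 0.25)
124.8448252832292 -4.134009578794263 grip [574.54990839  -7.38447459]
(array([542.46,  90.97]), 538, 0.23)
(array([ 506.99, -105.03]), 343, 0.59)
```

View pics/w7.png

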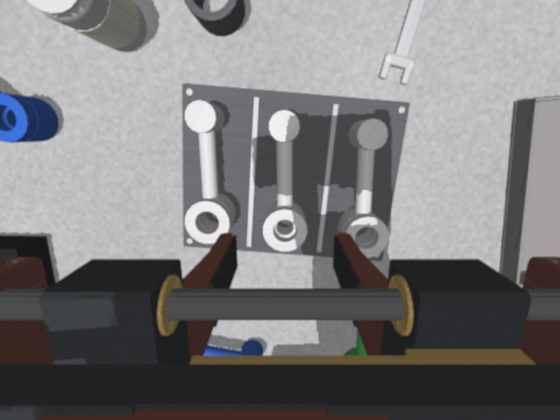

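servo_tool --pt "0.05 0 -3 0 0 0 0.3" --pt "0.05 0 -7 0 0 0 0.3" --pt "0.05 0 -11 0 0 0 0.2" --pt "0.05 0 -14 0 0 0 0.1" --pt "0.05 0 -16 0 0 0 0" --pt "0.05 0 -17.5 0 0 0 0" --pt "0.05 0 -18.3 0 0 0 0" --pt "0.05 0 -18.7 0 0 0 0" --pt "0.05 0 -18.7 0 0 0 0" --pt "0.05 0 -18.7 0 0 0 0"

```text
t: 22.78
ee_pos: [575.4, -6.3, 22.2]
orientation: [-3.139, 0.117, -0.002]
ft_force: [-0.1, 0.0, -0.3]
width: 43.8
grasp_force: 0.0
```

servo_tool --pt "0 -0.1 -0.2 0 0 0 0" --pt "0 -0.1 -0.4 0 0 0 0" --pt "0 -0.1 -0.4 0 0 0 -0.4" --pt "0 -0.1 -0.4 0 0 0 -1" --pt "0 -0.1 -0.4 0 0 0 -1" --pt "0 -0.1 -0.4 0 0 0 -1" --pt "0 -0.1 -0.4 0 0 0 -1" --pt "0 -0.1 -0.4 0 0 0 -1"

```text
t: 23.45
ee_pos: [574.9, -7.9, 17.5]
orientation: [-3.139, 0.118, -0.0]
ft_force: [0.6, -0.0, -0.4]
width: 7.1
grasp_force: 0.0
```

Run:
```python
from h import *
o=ctrl.get_obs();print(o["t"],o["ee_pos"],o["width"],o["grasp_force"],o["ft_force"])
d=grab("wrist");s=grab("side");print(ctrl.get_obs()["width"])
w=d["image"];s2=cv2.resize(s["image"][170:300,170:330],(517,420),interpolation=cv2.INTER_CUBIC)
save({"image":cv2.resize(np.hstack([w,s2]),(800,312))},"pics/g1.png")
```

```text
23.45 [574.87503198  -7.89957913  17.45556329] 7.102190790580429 0.0 [ 0.55870464 -0.01479357 -0.44132438]
1.409690540669247
```

View pics/g1.png

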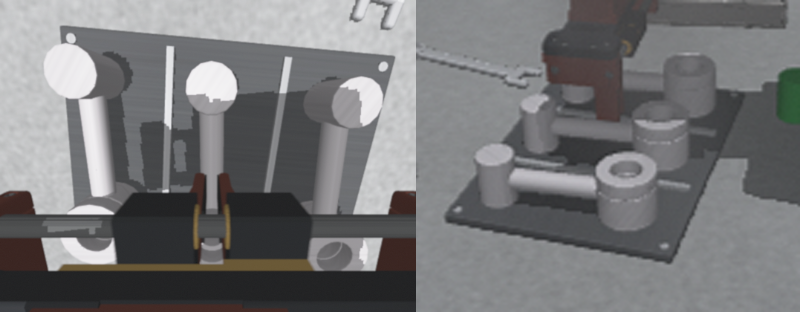

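Run:
```python
from h import *
s=pickle.load(open("side0.pkl","rb"))
f=lambda p:((proj(s,p)[0]-170)*517/160*.743*1+416, (proj(s,p)[1]-170)*420/130*.743)
for p in((575,-8,17.5),(575,-8,45),(575,-8,60),(575,-8,35),(525,-4,60),(649,-13,60)):print(p,np.round(f(p)),np.round(proj(s,p)))
o=ctrl.get_obs();print(o["qpos"],o["width"],o["grasp_force"],o["joint_torque"],o["t"],o["ft_force"])
```

```text
(575, -8, 17.5) [610. 147.] [251. 231.]
(575, -8, 45) [609. 124.] [250. 221.]
(575, -8, 60) [608. 111.] [250. 216.]
(575, -8, 35) [610. 132.] [251. 225.]
(525, -4, 60) [658. 115.] [271. 218.]
(649, -13, 60) [536. 104.] [220. 213.]
[-3.44629829e-02  5.94772286e-01  1.83211475e+00 -9.92069008e-06
  7.14700738e-01  1.61172053e+00] 1.409690540669247 0.0 [-8.99165869e-03 -5.50723851e+01 -1.81372404e+01  7.92016421e-03
 -7.29817059e-02  4.18578575e-04] 23.55 [-0.33981551 -0.21830735 -0.72397618]
```

Run:
```python
from h import *
d=grab("wrist");pickle.dump(d,open("w8.pkl","wb"));s=grab("side");pickle.dump(s,open("s8.pkl","wb"));t=grab("top");pickle.dump(t,open("t8.pkl","wb"))
for dz in(0,15,30):
    e=dict(d);E=np.array(d["extrinsics"]).copy();E[2,3]+=dz;e["extrinsics"]=E
    print(dz,[circ(e,p,60,r,(8,5,3,2,1.5)) for p,r in(((649.2,-12.8),18),((667,82),18))])
# red-brown finger pixels in side view
hsv=cv2.cvtColor(s["image"],cv2.COLOR_RGB2HSV)
m=((hsv[...,0]<12)&(hsv[...,1]>90)&(hsv[...,2]>20)).astype(np.uint8)
for v in range(196,240,2):
    u=np.nonzero(m[v,215:290])[0]; print(v,(u.min()+215,u.max()+215) if len(u) else None,end=" ")
print();print([s["image"][v,250].tolist() for v in range(206,236,2)])
```

```text
0 [(array([648.89, -12.85]), 754, 0.28), (array([667.32,  81.19]), 726, 0.46)]
15 [(array([651.34, -13.43]), 611, 0.59), (array([669.53,  88.16]), 552, 0.52)]
30 [(array([653.82, -14.01]), 392, 0.63), (array([669.93,  95.91]), 351, 0.65)]
196 None 198 None 200 None 202 None 204 None 206 None 208 None 210 None 212 None 214 None 216 None 218 None 220 None 222 None 224 None 226 None 228 None 230 None 232 None 234 None 236 None 238 None 
[[78, 66, 66], [80, 66, 65], [79, 64, 64], [80, 66, 65], [79, 64, 63], [78, 62, 62], [77, 60, 60], [92, 91, 94], [112, 112, 115], [121, 120, 124], [115, 114, 117], [79, 78, 81], [58, 59, 61], [60, 61, 64], [80, 81, 82]]
```

Run:
```python
from h import *
L=lambda n:pickle.load(open(n+".pkl","rb"))["image"]
r=lambda i,w,h:cv2.resize(i,(w,h),interpolation=cv2.INTER_CUBIC)
b=lambda i:np.clip(i.astype(float)*1.5,0,255).astype(np.uint8)
a=np.hstack([b(r(L("s8")[190:265,200:300],400,300)),b(r(L("w8")[170:320,185:385],400,300))])
c=np.hstack([b(r(L("side0")[190:265,200:300],400,300)),b(r(L("t8")[130:250,215:375],400,300))])
save({"image":np.vstack([a,c])},"pics/comp.png")
```

```text
(no output)
```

View pics/comp.png

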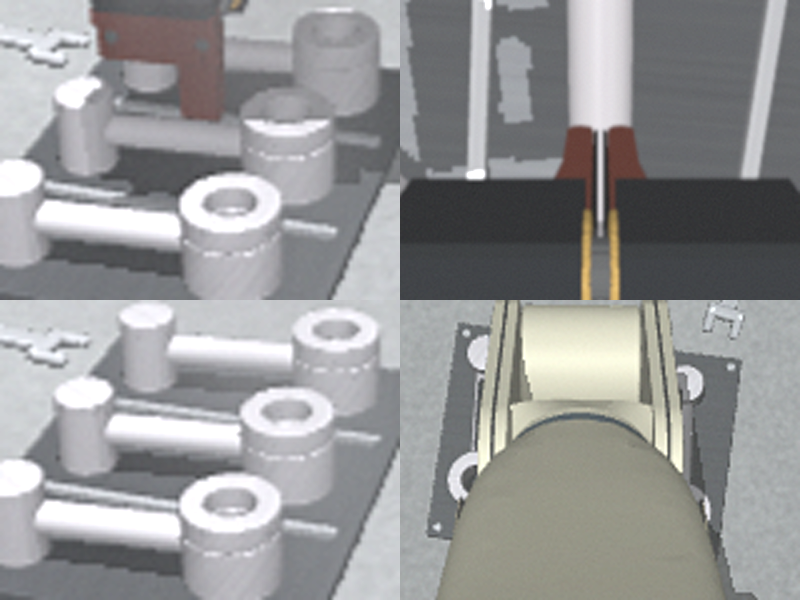

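The picture shows the shut fingers ending just on top of the shank, at about z = 46. The fingers are therefore about 28 mm shorter than the TCP reading suggests, so I open and go about 25 mm lower, checking the force on the way.

servo_tool --pt "0 0.05 0.4 0 0 0 0" --pt "0 0.05 0.4 0 0 0 0.1" --pt "0 0.05 0.4 0 0 0 0.1" --pt "0 0.05 0.4 0 0 0 0.1" --pt "0 0.05 -0.3 0 0 0 0.1" --pt "0 0.05 -0.8 0 0 0 0.1" --pt "0 0.05 -1.2 0 0 0 0.1" --pt "0 0.05 -1.6 0 0 0 0.1" --pt "0 0.05 -1.6 0 0 0 0.1"

```text
t: 24.45
ee_pos: [574.0, -7.4, 0.2]
orientation: [3.139, -0.118, -0.003]
ft_force: [0.4, -0.5, -0.2]
width: 48.2
grasp_force: 0.0
```

Run:
```python
from h import *
o=ctrl.get_obs();print(o["t"],o["ee_pos"],o["width"],o["ft_force"])
s=grab("side");pickle.dump(s,open("s9.pkl","wb"));z=pickle.load(open("side0.pkl","rb"))
df=np.abs(s["image"].astype(int)-z["image"]).sum(2)
# reddish finger mask: R-G>8 
i=s["image"].astype(int);m=(i[...,0]-i[...,1]>9)&(i[...,0]>45)
for v in range(190,236,2):
    u=np.nonzero(m[v,215:290])[0]; print(v,(u.min()+215,u.max()+215,len(u)) if len(u) else None,end=" ")
```

```text
24.45 [ 5.74008279e+02 -7.35753062e+00  2.20569643e-01] 48.208119902855465 [ 0.3601035  -0.46083092 -0.19604597]
190 (np.int64(256), np.int64(257), 2) 192 None 194 None 196 None 198 None 200 (np.int64(223), np.int64(256), 3) 202 (np.int64(224), np.int64(257), 26) 204 (np.int64(225), np.int64(253), 29) 206 (np.int64(225), np.int64(254), 27) 208 (np.int64(225), np.int64(254), 26) 210 (np.int64(226), np.int64(254), 29) 212 (np.int64(235), np.int64(254), 20) 214 (np.int64(242), np.int64(251), 10) 216 (np.int64(242), np.int64(251), 10) 218 (np.int64(242), np.int64(258), 11) 220 (np.int64(243), np.int64(252), 10) 222 (np.int64(243), np.int64(252), 10) 224 (np.int64(243), np.int64(252), 10) 226 (np.int64(243), np.int64(252), 10) 228 (np.int64(243), np.int64(252), 10) 230 (np.int64(243), np.int64(252), 10) 232 None 234 None
```

Run:
```python
from h import *
s=pickle.load(open("s9.pkl","rb"))
for y in(17,24,30):
  print(y,[(z,round(proj(s,(570,y,z))[1],1)) for z in(15,20,25,30,35)])
```

```text
17 [(15, np.float64(237.9)), (20, np.float64(236.2)), (25, np.float64(234.4)), (30, np.float64(232.7)), (35, np.float64(230.9))]
24 [(15, np.float64(239.6)), (20, np.float64(237.9)), (25, np.float64(236.1)), (30, np.float64(234.3)), (35, np.float64(232.5))]
30 [(15, np.float64(241.1)), (20, np.float64(239.3)), (25, np.float64(237.6)), (30, np.float64(235.8)), (35, np.float64(234.0))]
```

servo_tool --pt "0 0 -0.3 0 0 0 0.1" --pt "0 0 -0.6 0 0 0 0.1" --pt "0 0 -0.8 0 0 0 0.1" --pt "0 0 -1.0 0 0 0 0.1" --pt "0 0 -1.0 0 0 0 0.1"

```text
t: 24.92
ee_pos: [574.6, -7.4, -9.0]
orientation: [3.139, -0.118, -0.001]
ft_force: [-0.4, 0.2, -0.5]
width: 48.3
grasp_force: 0.0
```

Run:
```python
from h import *
o=ctrl.get_obs();print(o["t"],o["ee_pos"],o["width"],o["ft_force"])
s=grab("side")
i=s["image"].astype(int);m=(i[...,0]-i[...,1]>9)&(i[...,0]>45)
print([(v,int(m[v,240:256].sum())) for v in range(224,242)])
```

```text
24.9167 [574.5771145   -7.37149304  -8.98267224] 48.30092902713691 [-0.44686802  0.17252183 -0.47086694]
[(224, 10), (225, 10), (226, 10), (227, 10), (228, 10), (229, 10), (230, 10), (231, 10), (232, 10), (233, 10), (234, 7), (235, 0), (236, 0), (237, 0), (238, 0), (239, 0), (240, 0), (241, 0)]
```

servo_tool --pt "0 0 -0.2 0 0 0 0.1" --pt "0 0 -0.4 0 0 0 0.1" --pt "0 0 -0.4 0 0 0 -0.2" --pt "0 0 -0.4 0 0 0 -1" --pt "0 0 -0.4 0 0 0 -1" --pt "0 0 -0.4 0 0 0 -1" --pt "0 0 -0.4 0 0 0 -1" --pt "0 0 -0.4 0 0 0 -1"

```text
t: 25.63
ee_pos: [574.9, -7.4, -12.5]
orientation: [3.139, -0.118, 0.0]
ft_force: [-0.4, 0.3, 0.2]
width: 19.4
grasp_force: 30.0
```

servo_tool --pt "0 0 1 0 0 0 -1" --pt "0 0 3 0 0 0 -1" --pt "0 0 6 0 0 0 -1" --pt "0 0 9 0 0 0 -1" --pt "0 0 11 0 0 0 -1" --pt "0 0 11 0 0 0 -1" --pt "0 0 11 0 0 0 -1"

```text
t: 26.22
ee_pos: [575.2, -7.4, 98.2]
orientation: [-3.139, 0.118, -0.003]
ft_force: [-0.1, -0.5, -6.0]
width: 19.0
grasp_force: 30.0
```

Run:
```python
from h import *
o=ctrl.get_obs();print(o["t"],o["ee_pos"],o["width"],o["ft_force"],o["moment"],o["grasp_force"])
d=grab("wrist");s=grab("side");save(s,"pics/s10.png")
for z in(150,160,170):print(z,circ(d,(649.5,-13),z,18,(8,5,3,2)))
```

```text
26.2167 [575.22153612  -7.350022    98.22672823] 18.996323997343374 [-0.13521008 -0.54476993 -5.97731917] [ 0.08126165 -0.0046837   0.01479964] 29.997430443763733
150 (array([654.6 , -13.68]), 618, 0.96)
160 (array([651.69, -12.59]), 720, 0.88)
170 (array([649.41, -12.12]), 958, 0.7)
```

servo_tool --pt "-4.9 -38 0 0 0 4 -1" --pt "-4.9 -38 0 0 0 4 -1" --pt "-4.9 -38 0 0 0 4 -1" --pt "-4.9 -38 0 0 0 4 -1" --pt "-4.9 -38 0 0 0 4 -1" --pt "-4.9 -38 0 0 0 4 -1" --pt "-4.9 -38 0 0 0 4 -1" --pt "-4.9 -38 0 0 0 4 -1" --pt "-4.9 -38 0 0 0 4 -1" --pt "-4.9 -38 0 0 0 4 -1" --pt "-4.9 -38 0 0 0 4 -1" --pt "-4.9 -38 0 0 0 4 -1" --pt "-4.9 -38 0 0 0 4 -1" --pt "-4.9 -38 0 0 0 4 -1" --pt "-4.9 -38 -2 0 0 4 -1" --pt "-4.9 -38 -4 0 0 4 -1" --pt "-4.9 -38 -4 0 0 4 -1"

```text
t: 27.73
ee_pos: [523.9, -384.1, 53.9]
orientation: [-3.138, 0.006, 0.008]
ft_force: [-1.2, 1.8, -5.0]
width: 19.5
grasp_force: 30.0
```

Run:
```python
from h import *
o=ctrl.get_obs();print(o["t"],o["ee_pos"],o["width"],o["ft_force"],o["moment"],o["orientation"])
d=grab("wrist");s=grab("side");save(s,"pics/s11.png");save(d,"pics/w11.png")
# rod level check and tray corner prediction
p=o["ee_pos"]
for z in(120,131,140):print(z,circ(d,(p[0]+75,p[1]-1),z,18,(8,5,3,2)))
g=cv2.GaussianBlur(cv2.cvtColor(d["image"],cv2.COLOR_RGB2GRAY),(3,3),0)
ls=cv2.HoughLinesP(cv2.Canny(g,30,80),1,np.pi/360,50,minLineLength=60,maxLineGap=6)
for l in ls[:14,0]:
    a=cast(d,l[0],l[1],35);b=cast(d,l[2],l[3],35);print(l,a.round()[:2],b.round()[:2])
```

```text
27.7333 [ 523.93781492 -384.11256351   53.87209292] 19.45560768672933 [-1.18445444  1.76780363 -5.0439593 ] [0.11761614 0.10960183 0.02949823] [-3.13754386  0.00577737  0.00810012]
120 (array([ 599.18, -383.87]), 658, 0.48)
131 (array([ 597.58, -385.47]), 675, 0.63)
140 (array([ 596.48, -386.81]), 673, 0.88)
[ 65 364 505 364] [ 393. -188.] [ 393. -578.]
[442 320 559 320] [ 438. -516.] [ 438. -615.]
[  2  49  18 262] [ 647. -195.] [ 492. -169.]
[239 288 313 288] [ 468. -346.] [ 468. -407.]
[329 259 411 259] [ 494. -419.] [ 494. -484.]
[109 355 266 355] [ 403. -229.] [ 403. -367.]
[178  35 296  31] [ 655. -314.] [ 656. -392.]
[195  47 215 258] [ 647. -324.] [ 495. -328.]
[178  28 259  26] [ 659. -314.] [ 660. -367.]
[388 216 400  21] [ 530. -463.] [ 662. -459.]
[176  31 187 133] [ 657. -313.] [ 592. -314.]
[453 288 521 288] [ 468. -521.] [ 468. -577.]
[ 17 118  27 256] [ 603. -195.] [ 497. -178.]
[326 348 438 348] [ 410. -419.] [ 410. -517.]
```

servo_tool --pt "0.1 -0.3 -2 0 0 0 -1" --pt "0.1 -0.3 -4 0 0 0 -1" --pt "0.1 -0.3 -5 0 0 0 -1" --pt "0.1 -0.3 -6 0 0 0 -1" --pt "0.1 -0.3 -6.3 0 0 0 -1" --pt "0.1 -0.3 -6.5 0 0 0 -1" --pt "0.1 -0.3 -6.7 0 0 0 -1" --pt "0.1 -0.3 -6.7 0 0 0 -1"

```text
t: 28.5
ee_pos: [527.2, -390.6, -9.1]
orientation: [3.141, -0.009, 0.001]
ft_force: [0.5, 0.5, -4.2]
width: 19.5
grasp_force: 30.0
```

servo_tool --pt "0 0 -0.3 0 0 0 -1" --pt "0 0 -0.5 0 0 0 -1" --pt "0 0 -0.6 0 0 0 -1" --pt "0 0 -0.7 0 0 0 -1" --pt "0 0 -0.75 0 0 0 -1" --pt "0 0 -0.75 0 0 0 -1"

```text
t: 29.0
ee_pos: [526.8, -390.4, -17.2]
orientation: [-3.142, 0.009, 0.0]
ft_force: [0.4, 0.8, -5.8]
width: 19.5
grasp_force: 30.0
```

servo_tool --pt "0 0 -0.05 0 0 0 -1" --pt "0 0 -0.1 0 0 0 -1" --pt "0 0 -0.15 0 0 0 -1" --pt "0 0 -0.15 0 0 0 -1"

```text
t: 29.33
ee_pos: [527.0, -390.5, -18.5]
orientation: [3.141, -0.009, 0.0]
ft_force: [0.7, 0.3, -4.3]
width: 19.5
grasp_force: 30.0
```

servo_tool --pt "0 0 -0.05 0 0 0 -1" --pt "0 0 -0.1 0 0 0 -1" --pt "0 0 -0.15 0 0 0 -1" --pt "0 0 -0.15 0 0 0 -1"

```text
t: 29.67
ee_pos: [527.0, -390.5, -18.5]
orientation: [3.141, -0.009, 0.0]
ft_force: [-3.2, 3.2, 9.4]
width: 19.7
grasp_force: 30.0
```

Contact with the tray floor. Release, rise, back off towards the robot and check everything.

servo_tool --pt "0 0 0.1 0 0 0 -1" --pt "0 0 0.1 0 0 0 -0.3" --pt "0 0 0.1 0 0 0 0" --pt "0 0 0.1 0 0 0 0.2" --pt "0 0 0.1 0 0 0 0.2" --pt "0 0 2 0 0 0 0.2" --pt "0 0 5 0 0 0 0.2" --pt "0 0 9 0 0 0 0.2" --pt "0 0 13 0 0 0 0.2" --pt "0 0 17 0 0 0 0.2" --pt "0 0 21 0 0 0 0.2" --pt "0 0 24 0 0 0 0.2" --pt "-10 -10 24 0 0 0 0.2" --pt "-20 -20 24 0 0 0 0.2" --pt "-20 -20 24 0 0 0 0.2" --pt "-20 -20 24 0 0 0 0.2" --pt "-20 -20 24 0 0 0 0.2" --pt "-20 -20 24 0 0 0 0.2" --pt "-20 -20 24 0 0 0 0.2"

```text
t: 31.25
ee_pos: [324.4, -592.3, 220.0]
orientation: [3.141, -0.01, -0.0]
ft_force: [1.2, -0.2, -0.6]
width: 52.6
grasp_force: 0.0
```

Run:
```python
from h import *
o=ctrl.get_obs();print(o["t"],o["ee_pos"],o["width"],o["ft_force"])
t=grab("top");s=grab("side");t0=pickle.load(open("top0.pkl","rb"));s0=pickle.load(open("side0.pkl","rb"))
save(t,"pics/end_t.png");save(s,"pics/end_s.png")
for n,p,z in(("L",(542.7,90.8),60),("R",(507.4,-105.3),60)):print(n,circ(t0,p,z,28),circ(t,p,z,28))
e=(477,-390);print("tray eye",circ(t,e,55,28,(10,6,3,2)),"boss",circ(t,(602,-391),55,18,(10,6,3,2)))
for n,a,b in(("top",t0,t),("side",s0,s)):
    m=(cv2.absdiff(a["image"],b["image"]).max(2)>40).astype(np.uint8);k,_,st,_=cv2.connectedComponentsWithStats(m)
    print(n,[q.tolist() for q in st[1:] if q[4]>25])
```

```text
31.25 [ 324.41015887 -592.29282843  220.01476662] 52.621044139552616 [ 1.20110919 -0.22204428 -0.6048588 ]
L (array([543.27,  90.3 ]), 297, 0.42) (array([543.23,  90.29]), 299, 0.4)
R (array([ 508.29, -105.02]), 285, 0.42) (array([ 508.28, -104.99]), 292, 0.44)
tray eye (array([ 477.67, -389.36]), 303, 0.58) boss (array([ 602.12, -389.87]), 194, 0.41)
top [[280, 150, 15, 14, 157], [274, 165, 22, 55, 523], [437, 167, 15, 14, 156], [433, 182, 26, 55, 449], [426, 239, 134, 82, 2065], [336, 280, 81, 47, 482], [512, 287, 15, 13, 83], [530, 287, 21, 12, 136], [420, 290, 9, 17, 53], [423, 298, 137, 83, 1832], [296, 327, 39, 20, 84], [550, 328, 10, 14, 94], [296, 332, 264, 85, 5469], [251, 372, 6, 10, 35], [253, 384, 7, 8, 29], [222, 415, 20, 5, 32]]
side [[348, 0, 55, 92, 2890], [436, 0, 6, 8, 40], [535, 0, 5, 29, 71], [495, 20, 21, 122, 525], [521, 30, 14, 112, 306], [541, 52, 5, 29, 65], [456, 96, 25, 46, 93], [475, 100, 31, 60, 293], [319, 132, 33, 3, 86], [320, 139, 51, 35, 367], [355, 139, 83, 95, 700], [350, 143, 10, 5, 30], [259, 153, 11, 4, 34], [295, 152, 17, 8, 87], [269, 159, 26, 4, 78], [476, 166, 15, 3, 28], [345, 183, 24, 20, 106], [216, 209, 12, 25, 169], [260, 212, 23, 10, 104], [226, 218, 34, 10, 217], [263, 221, 13, 4, 29], [388, 220, 16, 14, 28], [463, 260, 24, 9, 64], [449, 270, 13, 6, 37], [266, 347, 10, 17, 52]]
```

Run:
```python
from h import *
s0=pickle.load(open("side0.pkl","rb"))["image"];s=cv2.cvtColor(cv2.imread("pics/end_s.png"),cv2.COLOR_BGR2RGB)
for n,i in(("before",s0),("after",s)):
    g=cv2.cvtColor(i,cv2.COLOR_RGB2GRAY)
    m=((g[345:372,240:290]>110)).astype(np.uint8); k,_,st,c=cv2.connectedComponentsWithStats(m);print(n,[(q.tolist(),cc.round(1).tolist()) for q,cc in zip(st[1:],c[1:]) if q[4]>20])
    for v in(312,316,320,330,340,350,356,360,366,370):print(v,' '.join(f"{x:3d}" for x in g[v,244:282:2]))
```

```text
before [([7, 3, 27, 22, 246], [20.7, 15.9])]
312 137 134 133 131 115  86  76  77  75  79 106 135 135 136 136 135 139 140 139
316 134 132 133  92  80  78  78  80  81  80  77  90 139 136 137 131 134 136 134
320 132 132 133  77  76  79  81  80  79  80  80  55 140 140 138 128 133 133 136
330 136 134 136 122  58  85  56  54  58  65  96  45 134 133 132 134 134 132 137
340  43  45  45  41  67  51  64  80  69  62  53  85  81 112 139 139 142 137 135
350  44  43  41  75  93  71 101  59  73  87  95  48 140 146  50  42  43  44  44
356  40  35 150 146  89  79  51  55  58  54  51  87  56 145 150  85  40  42  43
360  41  42 145 143 142  64  52  56  57  53  53  59 146 145 153  64  41  40  41
366  41  41  58  94 143 150 149 143 146 147 147 144 129  97  59  38  41  41  41
370  40  39  41  39  55  99 103 103 104 106 105  84  49  38  40  42  40  41  40
after [([8, 3, 27, 22, 244], [21.9, 15.9])]
312 136 133 133 133 136 114  82  77  74  76  82 132 134 135 136 135 140 141 140
316 134 132 134 138  80  79  80  77  80  80  80  77 129 139 137 130 134 135 135
320 134 133 134 138  62  79  81  81  78  79  83  64 136 141 139 129 134 132 135
330 136 133 137 135  71  71  88  53  59  56 124  71 103 134 134 134 134 133 136
340  45  44  43  42  58  56  61  71  82  67  59  53  80 115 140 139 142 138 136
350  43  43  41  38  83  60  92  88  55  72  84  73  56 148 122  38  42  42  42
356  43  42 134 147 147  75  65  54  57  61  49  63  61 133 147 154  44  42  43
360  40  40 114 146 146 145  51  52  57  58  52  45 135 145 148 139  43  41  40
366  40  42  41  77  96 150 149 150 142 147 147 148 150 108  96  41  41  41  42
370  40  40  39  41  40  78  98 102 104 107 104 105  67  44  40  42  41  40  42
```

The gauge stands upright with its collar seated at the same height, about 1 px sideways, which is within the hole's slack.

```bash
python3 -c "
from workcell import ctrl
print(ctrl.close_job())"
```

```text
the job is handed in; nothing more can be done
None
```

I tried all three bores from left to right: the gauge seated fully in the left and right rods and stopped about 16 mm down in the middle one. The middle rod now lies flat in the grey tray, the gauge is back in its stand, the good rods have not moved, and the job is handed in at about 31 s.

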